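Press a stuck inlay tile out of its gluing frame

TASK

A wooden tile is stuck in the gluing frame that has the square opening in its back board. Take the upright round drift, push the tile out with it from behind through that square opening until the tile lies fully down on the frame's base, then stand the drift upright on the bench again, clear of the frame. Touch the tile with the drift only, not with the fingers.

Things in the scene. Friction and masses are not known exactly. Their poses are not given: they have to be found in the camera images.
- opening (a point): Centre of the square access opening, 54 x 54 mm, in the back board of the frame with the stuck tile, at that board's upper face 72 mm above the bench; z up, x and y along the opening's sides. Two more frames of the same size and wood stand beside this one in any order; one has a round opening, the other a narrow slot, and their tiles are glued in for good.
- frame_a: The gluing frame with the stuck tile: a wooden box fixed to the bench, 120 x 116 mm, 72 mm high, back side up; origin at the centre of its underside, z up. From the top: back board 10 mm thick, pocket 24 mm deep holding the tile, gap of 30 mm open to its -x and +x sides, base plate 8 mm thick.
- tile: The stuck tile, wood, 72 x 72 x 24 mm; origin at the centre of its underside, z up. Starts in the pocket, underside 33 to 38 mm above the bench, its back seen through the opening. Slides straight down only, resists with about 8 N (9 to 10 N at 40 mm/s), stays where left. Fully out when its underside is on the base plate, 8 mm above the bench, its back then at 32 mm.
- drift_mid (a point): Centre, 70 mm above the foot, of the drift: a loose upright round bar 140 mm tall, about 0.35 kg, standing on its flat foot in the row nearest the robot, z up along it. Lower half steel, 32 mm diameter; upper half a dark wooden grip, 31 mm diameter. Hold it by the grip: the lower 40 mm go into the frame. A squat turned wooden foot and a jar, both under 75 mm tall, share its row.
There are look-alikes about, which are no part of the job. What is shaped like the part that bears drift_mid but red is not meant.

How it is judged:
On the way:
1. the drift, in the square opening, has pushed the tile down onto the base (height (world z) of tile below 0.012 m and horizontal distance between drift_mid and opening below 0.025 m and height (world z) of drift_mid below 0.11 m), for 0.1 s.
At the end, for the whole second after the job is handed in: The tile lies on the frame's base plate, out of its pocket (underside less than 13 mm above the bench), and the drift stands upright (within 7 degrees) on the bench, its centre 62 to 80 mm above the bench and more than 75 mm horizontally from the centre of the opening (height (world z) of tile below 0.013 m and height (world z) of drift_mid between 0.062 and 0.08 m and angle between drift_mid's own z axis and vertical below 0.12 rad and horizontal distance between drift_mid and opening above 0.075 m); the robot touches nothing.
It fails at once if the fingers press on the tile (contact force between the fingers and tile above 1 N).
It also fails if it takes over 64 s, if anything falls off the work surface, if the arm or the gripper's body presses on something with over 40 N, if the wrist force passes 120 N, or if a joint passes its speed limit or range.

ROBOT

A 6-joint arm with a two-finger parallel gripper is mounted at the origin on the work surface. World frame = base frame: x ahead of the robot, y to its left, z up, the work surface at z = 0. Lengths are in m, angles in rad, forces in N, time in s.
With the tool pointing down it reaches from about 0.375 to 0.925 m from the base axis. Payload 5.7 kg.
Tool frame: the origin (TCP) lies midway between the tips of the shut fingers; the grasp point (between the pads) lies 19 mm behind it; z points along the fingers, y is the line along which they close (so a half turn about z gives the same grasp; the last joint's range is limited). The gripper opens to 88 mm and grips with 3 to 60 N. Pads are 20 mm wide; open, the fingers measure 115 mm over their backs; the gripper's body (75 mm by 178 mm) begins 61 mm behind the grasp point.
Start: joints at [-1.344, 0.359, 1.51, -0, 1.272, -0.115], TCP at [0.201, -0.565, 0.223] pointing down, gripper open.
Joint ranges: [-2.97, 2.97], [-1.01, 2.36], [0.21, 2.38], [-0.96, 4.11], [0.2, 2.71], [-2.98, 2.98]. Speed limits (rad/s): [2.39, 2.39, 3.14, 3.14, 3.14, 3.14].

INTERFACE

Orientations are given as a rotation vector (axis times angle).
In Python, from bench import ctrl gives the robot as it stands. The module is installed in compiled form; this text tells all that it offers.
- The arm moves only by the tool play_rows, never from a script. Its argument "series" is a list of rows, each an object with "linear": the shift along the tool's x, y, z in cm, a list of three; "roll": the turn about the tool's z in degrees. In form: [{"linear": [x, y, z], "roll": roll}, ...]. A call has 1 to 8 rows; each row is the pose to reach, as a shift and turn from the pose commanded when the call began, along the tool's axes at that moment; what a row does not reach only later rows make up. A row lasts 1/8 s, in which the tool goes at most 62.5 mm and 10.7 degrees, less where a joint would pass 70% of its speed; a pose out of reach is approached as far as the arm can. A call with a gripper value outside its range is refused whole. "fingers" is the finger opening in cm, from 0 to 8.78, set as the call begins (left out, the last holds). The fingers move at their own pace and stop on an object; "force" is the grip in N (left out, the last holds). Time passes only in rows, so rows that repeat a pose let the fingers close. It gives the time, the measured TCP pose, the force, the opening and the grip force at its end, in the units of the state.
- ctrl.state(): the state, without advancing time (a new reading comes with each control period).
- ctrl.camera(name): name is "scene" or "top" or "wrist"; returns a dict with "pixels" (480x640x3 uint8, red, green, blue), "vfov" (degrees; the focal length in pixels is half the picture's height over the tangent of half this angle, whatever the lens; pixels are square), "cx", "cy" (the principal point, pixels), "dist_coeffs" ([k1, k2, p1, p2, k3] as OpenCV has them; the pictures are not rectified), "R" (3x3) and "t" (3): a world point X has camera coordinates R X + t; the wrist camera has in their place "mount" (4x4, takes a point from camera to tool coordinates, whose origin is the TCP and whose axes are the flange's). Camera axes: x right, y down, z forward; pixel columns grow to the right and rows downward; lengths in m; the calibration is good to about 2 mm. A picture is of the moment at which its call begins: read the wrist's pose just before it. There is no depth.
- ctrl.hand_in(): hands the job in; it is judged then, once.
The state is a dict: "time": time; "joints": joint angles; "joint_vel": joint speeds; "joint_torque": joint torques, N m; "position": TCP position; "tcp_rot": TCP orientation; "contact_force": force on the tool from outside, world axes, zero at the start; "torque": the same for the moment, N m; "opening": finger opening in m; "gripper_force": force on a finger pad.
Only numpy, scipy, OpenCV 4.12 (cv2) and the standard library are available. Lean on these libraries where they do the work, as an engineer would, in place of code of your own. Each camera call takes 0.05 s, during which the arm holds its last target. There are 200 camera calls.

## Working session

There is one attempt and no reset: what is moved stays moved. The work goes in short steps, Python scripts to look and compute and a tool call to move; the robot and the scene stay as the last step left them, time stands still between calls to the robot, and variables do not carry over. Pictures are saved under pics/ and viewed, at most 10 in all, crops included, and the job is handed in when it is done.

Besides the shell and the picture viewer there is one more tool, called after ">>>" by a JSON object that holds its "method" and its "body", one argument or row to a line. play_rows: Moves the arm, as the interface text tells. Its arguments: {"type":"object","properties":{"series":{"type":"array"},"fingers":{"type":"number"},"force":{"type":"number"}},"required":["series"]}

```bash
mkdir -p pics; cat > h.py <<'E'
import numpy as np, cv2
from bench import ctrl
from scipy.spatial.transform import Rotation as Ro
def snap(n):
    s=ctrl.state(); c=ctrl.camera(n)
    f=240/np.tan(np.radians(c["vfov"])/2)
    c["K"]=np.array([[f,0,c["cx"]],[0,f,c["cy"]],[0,0,1.]]); c["d"]=np.array(c["dist_coeffs"],float)
    if "mount" in c:
        T=np.eye(4);T[:3,:3]=Ro.from_rotvec(s["tcp_rot"]).as_matrix();T[:3,3]=s["position"]
        W=T@np.array(c["mount"]); c["R"]=W[:3,:3].T; c["t"]=-c["R"]@W[:3,3]
    c["R"]=np.array(c["R"]);c["t"]=np.array(c["t"])
    return c
def save(p,c): cv2.imwrite(p,cv2.cvtColor(c["pixels"],cv2.COLOR_RGB2BGR))
def ray(c,uv):
    u=cv2.undistortPoints(np.array(uv,float).reshape(-1,1,2),c["K"],c["d"])[:,0]
    d=np.c_[u,np.ones(len(u))]@c["R"]; return -c["R"].T@c["t"],d
def onz(c,uv,z):
    o,d=ray(c,uv); return o+d*((z-o[2])/d[:,2])[:,None]
def proj(c,X): return cv2.projectPoints(np.array(X,float).reshape(-1,1,3),cv2.Rodrigues(c["R"])[0],c["t"],c["K"],c["d"])[0][:,0]
E
python3 - <<'E'
from h import *
import pickle
cs={n:snap(n) for n in("scene","top","wrist")}
pickle.dump(cs,open("c0.pkl","wb"))
for n in("scene","top"): save(f"pics/{n}0.png",cs[n])
s=ctrl.state(); print(s); print(cs["wrist"]["mount"]); print(cs["top"]["R"],-cs["top"]["R"].T@cs["top"]["t"])
E
```

```text
{'time': 0.15, 'joints': array([-1.34411558e+00,  3.59328946e-01,  1.51119041e+00,  8.35644236e-06,
        1.27250458e+00, -1.15108927e-01]), 'joint_vel': array([ 0.00179016, -0.0012266 , -0.00281682,  0.00051744,  0.00039284,
       -0.00099002]), 'joint_torque': array([ 2.09906621e-04, -5.15757644e+01, -2.71007144e+01,  6.76272484e-02,
        3.06341064e-02, -6.85576788e-05]), 'position': array([ 0.2009727 , -0.56476736,  0.22200651]), 'tcp_rot': array([-3.09442100e+00, -5.34025586e-01,  1.12779442e-04]), 'contact_force': array([-0.11130428, -0.22897407, -0.66207188]), 'torque': array([0.00566856, 0.00975579, 0.02526469]), 'gripper_force': 0.0, 'opening': 0.08813205844694806}
[[-2.56844909e-04 -9.56517277e-01 -2.91675560e-01  8.11057001e-02]
 [ 9.99999942e-01 -1.80828421e-04 -2.87577697e-04 -7.25228394e-04]
 [ 2.22329805e-04 -2.91675618e-01  9.56517268e-01 -1.61188399e-01]
 [ 0.00000000e+00  0.00000000e+00  0.00000000e+00  1.00000000e+00]]
[[-0.01618378 -0.99972905 -0.01673062]
 [-0.98502318  0.018814   -0.17139245]
 [ 0.17166078  0.01370627 -0.98506077]] [ 0.3649978  -0.03181463  0.81575756]
```

View pics/top0.png

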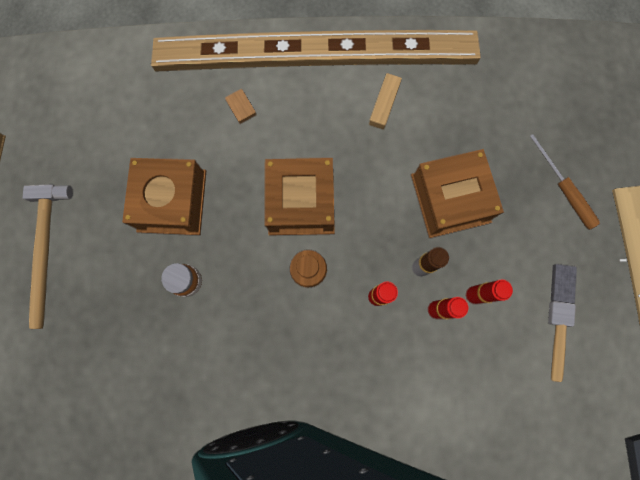

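View pics/scene0.png

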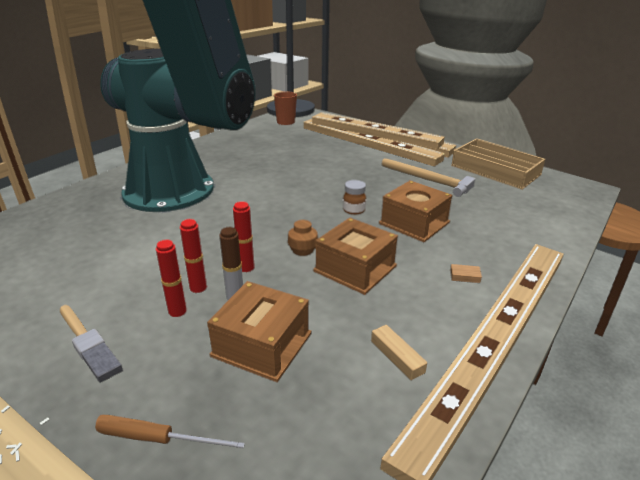

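The top picture shows three frames. The round opening is at (160,191), the square one at (300,192) and the slot at (461,188), so frame_a is the middle one. Drift candidates are the dark grip with a steel lower half at (437,258) and the red ones at (383,293), (448,308) and (490,291). The dark/steel bar fits the description and the red ones are excluded. I'll measure both and confirm in a crop.

```bash
python3 - <<'E'
from h import *
import pickle
cs=pickle.load(open("c0.pkl","rb")); c=cs["top"]; im=c["pixels"]; hsv=cv2.cvtColor(im,cv2.COLOR_RGB2HSV)
# opening: light wood in frame
roi=np.zeros(im.shape[:2],np.uint8); roi[165:222,272:328]=1
m=((hsv[...,2]>150)&(roi>0)).astype(np.uint8); m=cv2.morphologyEx(m,cv2.MORPH_OPEN,np.ones((5,5)))
k=max(cv2.findContours(m,0,2)[0],key=cv2.contourArea); r=cv2.minAreaRect(k); print("open px",r)
b=cv2.boxPoints(r); print(onz(c,b,.072).round(4), onz(c,[r[0]],.072))
# brass studs
for (u,v) in [(269,162),(329,162),(269,226),(330,226)]:
    w=hsv[v-9:v+9,u-9:u+9]; mm=(w[...,2]>140)&(w[...,1]>110)
    ys,xs=np.nonzero(mm); print(len(xs), (xs.mean()+u-9,ys.mean()+v-9) if len(xs) else None, onz(c,[(xs.mean()+u-9,ys.mean()+v-9)],.072).round(4) if len(xs) else '')
# drift grip dark
roi[:]=0; roi[240:285,405:455]=1
m=((hsv[...,2]<75)&(hsv[...,1]>80)&(roi>0)).astype(np.uint8)
k=max(cv2.findContours(m,0,2)[0],key=cv2.contourArea); print("grip",cv2.boundingRect(k),cv2.fitEllipse(k))
for p in [(437,258)]: print("drift",onz(c,[p],.14))
for p in [(386,292),(456,307),(502,289)]: print("red",onz(c,[p],.14).round(3))
print("foot,jar",onz(c,[(309,266),(176,278)],.06).round(3), "slot frame", onz(c,[(461,188)],.072).round(3))
cr=cv2.resize(im[145:325,260:510],None,fx=3,fy=3,interpolation=cv2.INTER_CUBIC); cv2.imwrite("pics/crop1.png",cv2.cvtColor(cr,cv2.COLOR_RGB2BGR))
E
```

```text
open px ((299.0, 191.5), (29.0, 32.0), 90.0)
[[ 0.5971  0.0337  0.072 ]
 [ 0.5959 -0.0188  0.072 ]
 [ 0.5471 -0.018   0.072 ]
 [ 0.5482  0.0338  0.072 ]] [[0.57188745 0.00762429 0.072     ]]
21 (np.float64(269.6190476190476), np.float64(163.1904761904762)) [[0.6214 0.0558 0.072 ]]
21 (np.float64(327.0), np.float64(162.0)) [[ 0.6212 -0.0389  0.072 ]]
17 (np.float64(269.4117647058824), np.float64(219.11764705882354)) [[0.5269 0.0558 0.072 ]]
18 (np.float64(328.0), np.float64(218.33333333333334)) [[ 0.5263 -0.0386  0.072 ]]
grip (421, 248, 28, 24) ((434.3385925292969, 259.3228454589844), (19.394752502441406, 29.217382431030273), 61.58656311035156)
drift [[ 0.45007728 -0.19428548  0.14      ]]
red [[ 0.403 -0.118  0.14 ]]
red [[ 0.379 -0.218  0.14 ]]
red [[ 0.403 -0.287  0.14 ]]
foot,jar [[ 0.451 -0.007  0.06 ]
 [ 0.435  0.21   0.06 ]] slot frame [[ 0.573 -0.257  0.072]]
```

View pics/crop1.png

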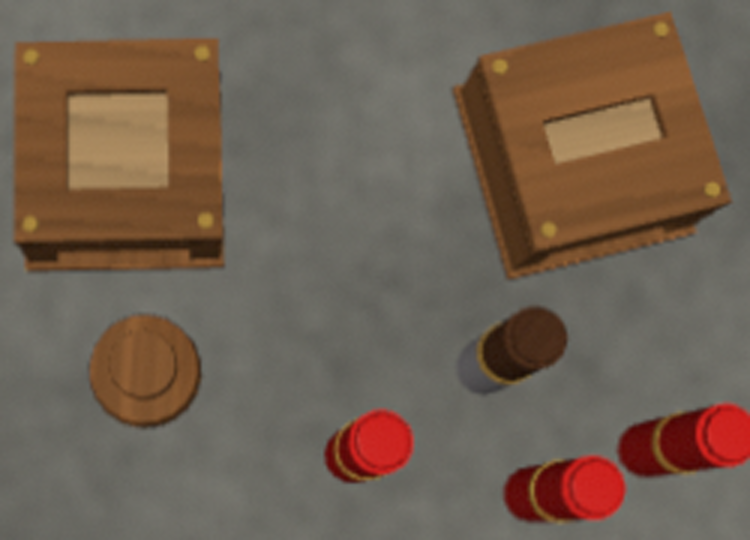

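The crop confirms it. The dark-brown grip with brass ring and steel lower part is at crop (536,338), i.e. top (439,258), world ≈ (0.450,-0.197), and its neighbours are red. The square opening at crop (118,140) has its centre at world ≈ (0.574,0.0085) from the studs. Next I move above the drift, with the closing line turned away from the reds.

>>> {"method": "play_rows", "body": {
  "series": [
    {"linear":[3.2,-2.4,0],"roll":-4.5},
    {"linear":[8.2,-6.0,0],"roll":-11.6},
    {"linear":[13.2,-9.7,0],"roll":-18.6},
    {"linear":[18.3,-13.4,0],"roll":-25.7},
    {"linear":[23.3,-17.1,0],"roll":-32.8},
    {"linear":[28.3,-20.8,0],"roll":-39.8},
    {"linear":[32.9,-24.2,0],"roll":-46.4},
    {"linear":[35.8,-26.3,0],"roll":-50.4}
  ],
  "fingers": 8.0,
  "force": 50
}}

```text
time: 1.15
position: [0.4511, -0.195, 0.2226]
tcp_rot: [-2.569, -1.807, -0.0]
contact_force: [1.1, -0.3, 0.7]
opening: 0.0801
gripper_force: 0.0
```

>>> {"method": "play_rows", "body": {
  "series": [
    {"linear":[0,0,0],"roll":0},
    {"linear":[0,0,0],"roll":0},
    {"linear":[0,0,0],"roll":0}
  ]
}}

```text
time: 1.52
position: [0.4496, -0.1984, 0.2226]
tcp_rot: [-2.575, -1.799, 0.001]
contact_force: [-0.2, 0.3, -0.3]
opening: 0.0801
gripper_force: 0.0
```

```bash
python3 - <<'E'
from h import *
import pickle
c=snap("wrist"); pickle.dump(c,open("c1.pkl","wb")); save("pics/w1.png",c)
s=ctrl.state(); print(s["time"],s["position"],s["tcp_rot"],s["joints"],s["contact_force"]); print(proj(c,[[.45,-.197,.14]]))
print(Ro.from_rotvec(s["tcp_rot"]).as_matrix().round(4))
E
```

```text
1.575 [ 0.44962341 -0.19849191  0.22257077] [-2.57543743e+00 -1.79872610e+00  4.49726394e-04] [-5.56239595e-01  2.02536954e-01  1.73768324e+00 -1.94071141e-04
  1.20167699e+00 -2.04697073e-01] [-0.25096373 -0.64497864  0.57905863]
[[324.00984334 245.6952555 ]]
[[ 3.443e-01  9.389e-01 -4.000e-04]
 [ 9.389e-01 -3.443e-01  0.000e+00]
 [-1.000e-04 -3.000e-04 -1.000e+00]]
```

View pics/w1.png

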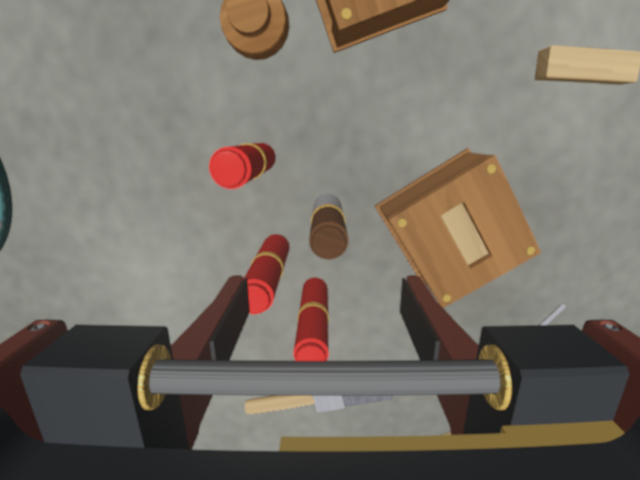

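The wrist picture shows the drift upright at (328,240), dark grip above the steel. The red ones are at (235,167), (262,295) and (312,348), off the closing line.

```bash
python3 - <<'E'
from h import *
import pickle
c=pickle.load(open("c1.pkl","rb")); im=c["pixels"]; hsv=cv2.cvtColor(im,cv2.COLOR_RGB2HSV)
roi=np.zeros(im.shape[:2],np.uint8); roi[190:268,300:355]=1
m=((hsv[...,1]>60)&(hsv[...,2]<115)&(roi>0)).astype(np.uint8); m=cv2.morphologyEx(m,cv2.MORPH_OPEN,np.ones((3,3)))
k=max(cv2.findContours(m,0,2)[0],key=cv2.contourArea); print(cv2.boundingRect(k))
# lower arc of contour = rim of the top; compare with projected rim circle r=15.5mm centred at guess
pts=k[:,0].astype(float); pts=pts[pts[:,1]>238]
P=onz(c,pts,.14)[:,:2]
from scipy.optimize import least_squares
q=least_squares(lambda p:np.hypot(*(P-p).T)-.0155,P.mean(0)+[0,0.0]); print(len(P),q.x,np.sqrt(np.mean(q.fun**2)), proj(c,[[*q.x,.14]]))
R=np.array([[.3443,.9389],[.9389,-.3443]]); print("tool cm",R.T@(q.x-[.4496,-.1985])*100)
E
```

```text
(310, 207, 38, 52)
26 [ 0.45493363 -0.19255172] 0.0004413412158808926 [[328.14744805 238.24097509]]
tool cm [0.74212056 0.29597505]
```

>>> {"method": "play_rows", "body": {
  "series": [
    {"linear":[0.4,0.2,0],"roll":0},
    {"linear":[0.75,0.3,1],"roll":0},
    {"linear":[0.75,0.3,3],"roll":0},
    {"linear":[0.75,0.3,5.5],"roll":0},
    {"linear":[0.75,0.3,8.5],"roll":0},
    {"linear":[0.75,0.3,11.5],"roll":0},
    {"linear":[0.75,0.3,13.0],"roll":0},
    {"linear":[0.75,0.3,13.4],"roll":0}
  ]
}}

```text
time: 2.58
position: [0.4551, -0.1911, 0.0878]
tcp_rot: [-2.572, -1.801, 0.001]
contact_force: [-0.6, -0.1, 0.8]
opening: 0.0799
gripper_force: 0.0
```

>>> {"method": "play_rows", "body": {
  "series": [
    {"linear":[0,0,0],"roll":0},
    {"linear":[0,0,0],"roll":0},
    {"linear":[0,0,0],"roll":0}
  ]
}}

```text
time: 2.95
position: [0.4562, -0.1918, 0.0894]
tcp_rot: [2.573, 1.801, 0.001]
contact_force: [0.5, 0.2, 0.5]
opening: 0.0798
gripper_force: 0.0
```

>>> {"method": "play_rows", "body": {
  "series": [
    {"linear":[0,0,0],"roll":0},
    {"linear":[0,0,0],"roll":0},
    {"linear":[0,0,0],"roll":0},
    {"linear":[0,0,0],"roll":0},
    {"linear":[0,0,0],"roll":0},
    {"linear":[0,0,0],"roll":0},
    {"linear":[0,0,0],"roll":0},
    {"linear":[0,0,0],"roll":0}
  ],
  "fingers": 2.0,
  "force": 50
}}

```text
time: 3.95
position: [0.4556, -0.1914, 0.0886]
tcp_rot: [-2.574, -1.801, -0.0]
contact_force: [0.5, -0.5, -0.2]
opening: 0.0306
gripper_force: 50.0
```

>>> {"method": "play_rows", "body": {
  "series": [
    {"linear":[0,0,-0.5],"roll":0},
    {"linear":[0,0,-2],"roll":0},
    {"linear":[0,0,-4.5],"roll":0},
    {"linear":[0,0,-7.5],"roll":0},
    {"linear":[0,0,-10],"roll":0},
    {"linear":[0,0,-11],"roll":0},
    {"linear":[0,0,-11],"roll":0}
  ]
}}

```text
time: 4.82
position: [0.4559, -0.1916, 0.1993]
tcp_rot: [2.573, 1.801, 0.001]
contact_force: [0.5, 0.3, -3.9]
opening: 0.0304
gripper_force: 50.0
```

>>> {"method": "play_rows", "body": {
  "series": [
    {"linear":[1.5,0.3,0],"roll":0},
    {"linear":[5,0.9,0],"roll":0},
    {"linear":[9.5,1.8,0],"roll":0},
    {"linear":[14,2.6,0],"roll":0},
    {"linear":[18.5,3.4,0],"roll":0},
    {"linear":[21.5,4.0,0],"roll":0},
    {"linear":[22.9,4.2,0],"roll":0},
    {"linear":[22.9,4.2,0],"roll":0}
  ]
}}

```text
time: 5.82
position: [0.573, 0.0101, 0.1977]
tcp_rot: [-2.571, -1.803, 0.002]
contact_force: [-0.4, 0.2, -3.8]
opening: 0.0302
gripper_force: 50.0
```

>>> {"method": "play_rows", "body": {
  "series": [
    {"linear":[0,0,0],"roll":0},
    {"linear":[0,0,0],"roll":0},
    {"linear":[0,0,0],"roll":0}
  ]
}}

```text
time: 6.2
position: [0.5732, 0.0086, 0.1988]
tcp_rot: [2.575, 1.8, 0.0]
contact_force: [-0.4, -0.5, -3.2]
opening: 0.0304
gripper_force: 50.0
```

```bash
python3 - <<'E'
from h import *
import pickle
cs={n:snap(n) for n in("wrist","scene","top")}; pickle.dump(cs,open("c2.pkl","wb"))
cr=lambda n,a:cv2.cvtColor(cv2.resize(cs[n]["pixels"][a[0]:a[1],a[2]:a[3]],(400,400),interpolation=cv2.INTER_CUBIC),cv2.COLOR_RGB2BGR)
cv2.imwrite("pics/m2.png",np.hstack([cv2.cvtColor(cs["wrist"]["pixels"][60:460,120:520],cv2.COLOR_RGB2BGR),cr("scene",(100,300,260,460))]))
s=ctrl.state(); print(s["time"],s["position"],s["tcp_rot"],s["contact_force"],s["opening"])
p=s["position"]
for n in("wrist","scene"): print(n,proj(cs[n],[[p[0],p[1],.112],[p[0],p[1],.072],[.574,.0085,.072]]).round(1).tolist())
E
```

```text
6.35 [0.57341152 0.00893259 0.19880762] [2.57426881e+00 1.80067093e+00 3.21229196e-04] [-0.16977657  0.73676825 -2.77675082] 0.03060422615630907
wrist [[324.2, 245.3], [324.2, 231.2], [325.0, 231.4]]
scene [[357.5, 218.0], [356.4, 236.6], [356.5, 236.8]]
```

View pics/m2.png

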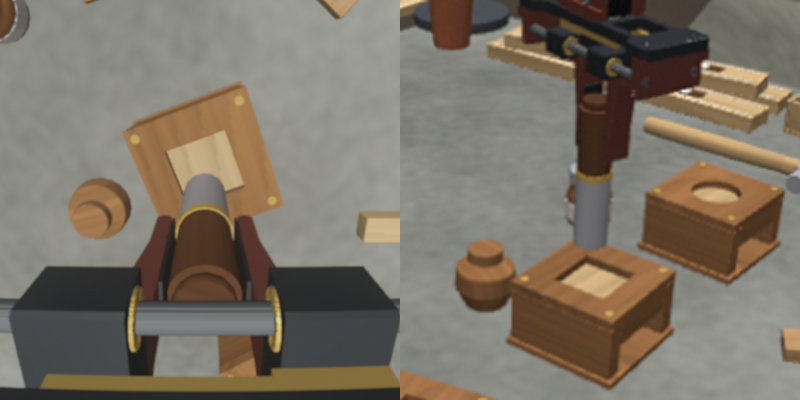

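The drift hangs upright in the grip over the opening. In the wrist crop the foot is near (205,180), and the studs put the opening centre at (204,169), about 2 mm off the prediction and well within the 11 mm clearance. Lowering now.

>>> {"method": "play_rows", "body": {
  "series": [
    {"linear":[0.15,0,0.5],"roll":0},
    {"linear":[0.15,0,1.5],"roll":0},
    {"linear":[0.15,0,2.5],"roll":0},
    {"linear":[0.15,0,3.2],"roll":0},
    {"linear":[0.15,0,3.8],"roll":0},
    {"linear":[0.15,0,4.3],"roll":0},
    {"linear":[0.15,0,4.6],"roll":0},
    {"linear":[0.15,0,4.6],"roll":0}
  ]
}}

```text
time: 7.35
position: [0.5739, 0.0107, 0.1525]
tcp_rot: [-2.574, -1.801, 0.0]
contact_force: [-0.3, 0.1, -2.9]
opening: 0.0303
gripper_force: 50.0
```

>>> {"method": "play_rows", "body": {
  "series": [
    {"linear":[0,0,0.3],"roll":0},
    {"linear":[0,0,0.6],"roll":0},
    {"linear":[0,0,0.9],"roll":0},
    {"linear":[0,0,1.2],"roll":0},
    {"linear":[0,0,1.5],"roll":0},
    {"linear":[0,0,1.8],"roll":0}
  ]
}}

```text
time: 8.1
position: [0.5745, 0.0107, 0.1347]
tcp_rot: [2.573, 1.801, 0.001]
contact_force: [-0.5, 0.7, 4.8]
opening: 0.0311
gripper_force: 50.0
```

>>> {"method": "play_rows", "body": {
  "series": [
    {"linear":[0,0,0.3],"roll":0},
    {"linear":[0,0,0.6],"roll":0},
    {"linear":[0,0,0.9],"roll":0},
    {"linear":[0,0,1.1],"roll":0},
    {"linear":[0,0,1.2],"roll":0},
    {"linear":[0,0,1.3],"roll":0}
  ]
}}

```text
time: 8.85
position: [0.5744, 0.0107, 0.1218]
tcp_rot: [2.573, 1.801, 0.001]
contact_force: [0.6, 0.2, 3.2]
opening: 0.0306
gripper_force: 50.0
```

>>> {"method": "play_rows", "body": {
  "series": [
    {"linear":[0,0,0.1],"roll":0},
    {"linear":[0,0,0.1],"roll":0}
  ]
}}

```text
time: 9.1
position: [0.5743, 0.0107, 0.1207]
tcp_rot: [2.573, 1.801, 0.001]
contact_force: [2.6, -0.0, 2.4]
opening: 0.0305
gripper_force: 50.0
```

>>> {"method": "play_rows", "body": {
  "series": [
    {"linear":[0,0,0.1],"roll":0},
    {"linear":[0,0,0.1],"roll":0},
    {"linear":[0,0,0.2],"roll":0},
    {"linear":[0,0,0.2],"roll":0}
  ]
}}

```text
time: 9.6
position: [0.5745, 0.0107, 0.1205]
tcp_rot: [2.573, 1.801, 0.002]
contact_force: [-1.8, 0.0, 16.4]
opening: 0.0305
gripper_force: 50.0
```

>>> {"method": "play_rows", "body": {
  "series": [
    {"linear":[0,0,0.1],"roll":0},
    {"linear":[0,0,0.1],"roll":0},
    {"linear":[0,0,0.1],"roll":0}
  ]
}}

```text
time: 9.98
position: [0.5746, 0.0107, 0.1204]
tcp_rot: [2.573, 1.801, 0.002]
contact_force: [-2.8, -0.4, 25.4]
opening: 0.0308
gripper_force: 50.0
```

The tile is down: position has stopped and the force is rising. Now I retract, and put the drift on the free spot between the squat foot and the jar, at (0.45, 0.10).

>>> {"method": "play_rows", "body": {
  "series": [
    {"linear":[0,0,-0.5],"roll":0},
    {"linear":[0,0,-1.5],"roll":0},
    {"linear":[0,0,-3],"roll":0},
    {"linear":[0,0,-5],"roll":0},
    {"linear":[0,0,-7],"roll":0},
    {"linear":[0,0,-9],"roll":0},
    {"linear":[0,0,-10],"roll":0},
    {"linear":[0,0,-10],"roll":0}
  ]
}}

```text
time: 10.98
position: [0.5743, 0.0107, 0.2183]
tcp_rot: [2.573, 1.801, 0.001]
contact_force: [0.0, -0.0, -2.1]
opening: 0.0309
gripper_force: 50.0
```

>>> {"method": "play_rows", "body": {
  "series": [
    {"linear":[0.4,-1.3,0],"roll":0},
    {"linear":[1.1,-4,0],"roll":0},
    {"linear":[2.1,-7.5,0],"roll":0},
    {"linear":[3.1,-11,0],"roll":0},
    {"linear":[3.8,-13.6,0],"roll":0},
    {"linear":[4.1,-14.8,0],"roll":0},
    {"linear":[4.1,-14.8,0],"roll":0},
    {"linear":[4.1,-14.8,0],"roll":0}
  ]
}}

```text
time: 11.98
position: [0.4502, 0.0996, 0.2179]
tcp_rot: [2.573, 1.801, 0.002]
contact_force: [-0.4, -0.1, -2.9]
opening: 0.0307
gripper_force: 50.0
```

```bash
python3 - <<'E'
from h import *
cs={n:snap(n) for n in("wrist","scene","top")}
s=ctrl.state(); print(s["time"],s["position"],s["contact_force"])
cr=lambda n,a:cv2.cvtColor(cv2.resize(cs[n]["pixels"][a[0]:a[1],a[2]:a[3]],(400,400),interpolation=cv2.INTER_CUBIC),cv2.COLOR_RGB2BGR)
cv2.imwrite("pics/m3.png",np.hstack([cr("top",(140,300,180,340)),cr("scene",(100,300,260,460))]))
E
```

```text
12.125 [0.44989291 0.0994831  0.21769688] [-0.4439801  -0.550828   -3.44623449]
```

View pics/m3.png

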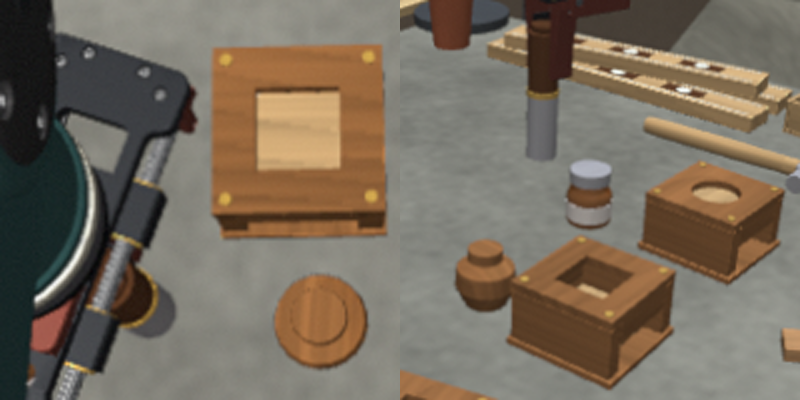

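The scene crop shows the tile sunk deep in the square frame at (593,290). The drift is vertical over free bench at (541,155). Setting it down.

>>> {"method": "play_rows", "body": {
  "series": [
    {"linear":[0,0,1],"roll":0},
    {"linear":[0,0,3],"roll":0},
    {"linear":[0,0,6],"roll":0},
    {"linear":[0,0,9],"roll":0},
    {"linear":[0,0,11.2],"roll":0},
    {"linear":[0,0,12.2],"roll":0},
    {"linear":[0,0,12.5],"roll":0},
    {"linear":[0,0,12.5],"roll":0}
  ]
}}

```text
time: 13.12
position: [0.4495, 0.0999, 0.093]
tcp_rot: [2.573, 1.801, 0.001]
contact_force: [0.4, 0.5, -3.8]
opening: 0.0307
gripper_force: 50.0
```

>>> {"method": "play_rows", "body": {
  "series": [
    {"linear":[0,0,0.1],"roll":0},
    {"linear":[0,0,0.2],"roll":0},
    {"linear":[0,0,0.3],"roll":0},
    {"linear":[0,0,0.3],"roll":0},
    {"linear":[0,0,0.3],"roll":0}
  ]
}}

```text
time: 13.75
position: [0.449, 0.0999, 0.0897]
tcp_rot: [-2.574, -1.802, -0.0]
contact_force: [-0.2, -0.4, -4.1]
opening: 0.0304
gripper_force: 50.0
```

>>> {"method": "play_rows", "body": {
  "series": [
    {"linear":[0,0,0.1],"roll":0},
    {"linear":[0,0,0.1],"roll":0},
    {"linear":[0,0,0.1],"roll":0}
  ]
}}

```text
time: 14.12
position: [0.4489, 0.0999, 0.0887]
tcp_rot: [-2.574, -1.801, 0.0]
contact_force: [-1.0, -0.4, -3.4]
opening: 0.0304
gripper_force: 50.0
```

>>> {"method": "play_rows", "body": {
  "series": [
    {"linear":[0,0,0.05],"roll":0},
    {"linear":[0,0,0.1],"roll":0},
    {"linear":[0,0,0.1],"roll":0},
    {"linear":[0,0,0.1],"roll":0}
  ]
}}

```text
time: 14.62
position: [0.449, 0.1, 0.0886]
tcp_rot: [2.574, 1.802, 0.001]
contact_force: [-2.1, 0.3, 9.1]
opening: 0.0305
gripper_force: 50.0
```

Contact with the bench. Releasing and retreating.

>>> {"method": "play_rows", "body": {
  "series": [
    {"linear":[0,0,-0.05],"roll":0},
    {"linear":[0,0,-0.05],"roll":0}
  ]
}}

```text
time: 14.88
position: [0.449, 0.1, 0.0886]
tcp_rot: [-2.574, -1.801, -0.0]
contact_force: [-2.2, -0.2, 7.1]
opening: 0.0303
gripper_force: 50.0
```

>>> {"method": "play_rows", "body": {
  "series": [
    {"linear":[0,0,0],"roll":0},
    {"linear":[0,0,0],"roll":0},
    {"linear":[0,0,0],"roll":0},
    {"linear":[0,0,0],"roll":0},
    {"linear":[0,0,0],"roll":0},
    {"linear":[0,0,0],"roll":0}
  ],
  "fingers": 7.0
}}

```text
time: 15.62
position: [0.449, 0.0999, 0.0882]
tcp_rot: [-2.574, -1.801, -0.0]
contact_force: [0.8, -0.1, -0.4]
opening: 0.0702
gripper_force: 0.0
```

>>> {"method": "play_rows", "body": {
  "series": [
    {"linear":[0,0,-0.5],"roll":0},
    {"linear":[0,0,-2],"roll":0},
    {"linear":[0,0,-4],"roll":0},
    {"linear":[0,0,-7],"roll":0},
    {"linear":[0,0,-10],"roll":0},
    {"linear":[0,0,-13],"roll":0},
    {"linear":[0,0,-14],"roll":0},
    {"linear":[0,0,-14],"roll":0}
  ]
}}

```text
time: 16.62
position: [0.4492, 0.0999, 0.2284]
tcp_rot: [2.573, 1.801, 0.002]
contact_force: [-0.4, -0.6, -0.1]
opening: 0.07
gripper_force: 0.0
```

```bash
python3 - <<'E'
from h import *
cs={n:snap(n) for n in("wrist","scene")}
s=ctrl.state(); print(s["time"],s["position"],s["contact_force"])
cr=lambda n,a:cv2.cvtColor(cv2.resize(cs[n]["pixels"][a[0]:a[1],a[2]:a[3]],(400,400),interpolation=cv2.INTER_CUBIC),cv2.COLOR_RGB2BGR)
cv2.imwrite("pics/m4.png",np.hstack([cr("wrist",(0,480,80,560)),cr("scene",(100,300,260,460))]))
E
```

```text
16.725 [0.4481656  0.09984671 0.22716285] [-0.83714633  0.12935603 -0.13561692]
```

View pics/m4.png

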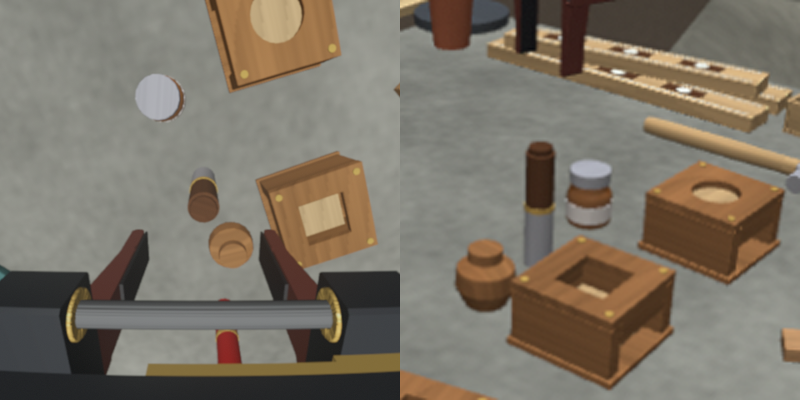

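The drift stands upright and free at scene crop (539,200). The tile is down in the frame and the fingers are clear.

```bash
python3 -c "
from bench import ctrl
print(ctrl.hand_in())"
```

```text
the job is handed in; nothing more can be done
None
```

I pushed the tile down onto the frame's base through the square opening, stood the drift upright on the bench clear of the frame, and handed the job in at about 17 s; the hand-in returned no verdict.

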